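# Hang the red batch tag on the step rail and slide it to the mark

## Robot

A 7-joint arm with a two-finger parallel gripper is mounted at the origin on a cart in front of the work surface, level with it; the furniture and walls round the work are solid. World frame = base frame: x ahead of the robot, y to its left, z up, the work surface at z = 0. Lengths are in m, angles in rad, forces in N, time in s.
With the tool pointing down it reaches from about 0.4 to 0.85 m from the base axis. Payload 4.4 kg.
Tool frame: the origin (TCP) lies midway between the tips of the shut fingers; the grasp point (between the pads) lies 19 mm behind it; z points along the fingers, x is the direction in which the jaws open and shut, and the axes are right-handed (so a half turn about z gives the same grasp; the last joint's range is limited). The gripper opens to 94 mm and grips with 3 to 60 N. Pads are 16 mm wide; open, the fingers measure 119 mm over their backs; the gripper's body (75 mm by 177 mm) begins 78 mm behind the grasp point.
Start: joints at [-1.348, 0.628, 0.038, 1.517, -0.027, 0.996, -0.02], TCP at [0.185, 0.623, 0.205] pointing down, gripper open.
Joint ranges: [-3.06, 3.06], [-0.37, 2.12], [-1.25, 1.32], [0.18, 2.47], [-1.1, 4.24], [0.23, 1.98], [-2.94, 2.94]. Speed limits (rad/s): [2.57, 2.57, 3.14, 3.14, 3.14, 3.14, 3.14].

## Interface

Orientations are given as a rotation vector (axis times angle).
In Python, from plant import * gives the robot as it stands. The module is installed in compiled form; this text tells all that it offers.
- The arm moves only by the shell command python3 -m creep 'ROWS' [FORCE]. ROWS is JSON, a list of rows, each a list of 7 numbers: the shift along the tool's x, y, z in mm, then the turn, a rotation vector about the tool's x, y, z in rad, then the closure, from 0 (fully open) to 1 (shut). In form: [[tx, ty, tz, wx, wy, wz, hand], ...]. A call has 1 to 10 rows; each row is the pose to reach, as a shift and turn from the pose measured when the call began, along the tool's axes at that moment; what a row does not reach only later rows make up. A row lasts 1/8 s, in which the tool goes at most 62.5 mm and 10.7 degrees, less where a joint would pass 70% of its speed; a pose out of reach is approached as far as the arm can. A call with a gripper value outside its range is refused whole. The fingers move at their own pace and stop on an object; FORCE is the grip in N (left out, the last holds). Time passes only in rows, so rows that repeat a pose let the fingers close. It gives the time, the measured TCP pose, the force and the opening at its end, in the units of the state.
- sense(): the state, without advancing time (a new reading comes with each control period).
- camera(name): name is "scene" or "side" or "wrist"; returns the picture (384x512x3 uint8, red, green, blue); there is no depth.
- get_calibration(name): a dict with "fx", "fy", "cx", "cy" (pixels), "cam_to_world" (4x4, takes a point from camera to world coordinates); the wrist camera has in their place "hand_eye" (4x4, takes a point from camera to tool coordinates, whose origin is the TCP and whose axes are the tool frame's). Camera axes: x right, y up, looking along -z (the intrinsics and any distortion apply to the point x, -y, -z); pixel columns grow to the right and rows downward; lengths in m; the calibration is good to about 2 mm. The wrist camera is an equidistant fisheye: a pixel r from the principal point sees the ray r / f radians off the axis. A picture is of the moment at which its call begins: read the wrist's pose just before it. get_calibration takes no time and is no camera call.
- sign_off(): hands the job in, once; it reports no verdict.
The state is a dict: "time_s": time; "qpos": joint angles; "dq": joint speeds; "joint_torque": joint torques, N m; "eef_pos": TCP position; "ee_rot": TCP orientation; "force": force on the tool from outside, world axes, zero at the start; "ft_torque": the same for the moment, N m; "grip_width": finger opening in m.
Only numpy, scipy, OpenCV 4.12 (cv2) and the standard library are available. Lean on these libraries where they do the work, as an engineer would, in place of code of your own. Each camera call takes 0.05 s, during which the arm holds its last target.

## Task

Take the red batch tag off the dark parking stand, hook it over the bar of the step rail on the white loading stretch, and slide it along, always riding on the bar, until it hangs at the green mark; then let go of it. Leave the blue and yellow tags hanging where they are.

Things in the scene. Friction and masses are not known exactly. Their poses are not given: they have to be found in the camera images.
- tag_red_grip (a point): Centre of the red tag's grip: an upright red square peg 20 x 20 x 44 mm on top of the hanger; hold it by opposite faces from above, at this point or a little higher. Tag axes: z up, y along the bar it hangs on, -x to its plate. The plate (red, white paper on it, 52 mm wide, 60 high, 5 thick) is at x = -17 mm, its lower edge 124 mm below this point. About 0.12 kg, balanced, hangs upright.
- tag_red_seat (a point): Point in the red tag's hook that lies on the bar's axis when it hangs, 37.4 mm straight below the grip centre; same axes. The hook is an inverted steel U, open below, 30 mm long along y, 29 mm clear inside across x, with a V roof that centres on the bar; its lip (x = +17 mm) reaches 38 mm below this point. It may hang either way round.
- tag_blue: Bystander: the same hanger with blue grip and plate, hanging on the parking stand. Origin below the grip axis at the height of the plate's lower edge, 124 mm under the grip centre; same axes.
- tag_yellow: Bystander: the same hanger with yellow grip and plate, hanging on the parking stand. Origin as the blue one's.
- rail: The step rail, fixed: round steel bar 12 mm thick, 320 mm long along its y, axis 120 mm above the table, on end posts (y = +-160 mm, knobs 130 mm high) over a grey foot 64 x 370 x 14 mm. Origin: centre of the foot's underside. The loading stretch, y = +50 to +150 mm, is sleeved white, with white on the foot below; the mark lies beyond it towards -y.
- mark: The mark, fixed on the step rail: a green band 24 mm long round the bar, flush with it (it does not stop the tag), with a green stripe across the grey foot beneath. Origin on the table straight below the middle of the band, axes as the rail's.
- parking: The parking stand, fixed: a like bar, 12 mm thick with its axis 120 mm above the table, 230 mm long along its y axis, on two posts over a dark wooden foot 64 x 280 x 14 mm. The three tags hang on it 70 mm apart in any order. Origin at the centre of the underside of the foot.

How it is judged:
By the outcome, as a careful person would: the job done as asked, in the order asked, and still so for the second after the job is handed in, with the robot touching nothing.
It also fails if it takes over 58 s, if anything falls off the work surface, if the arm or the gripper's body presses on something with over 40 N, if the wrist force passes 120 N, or if a joint passes its speed limit or range.

## Working session

There is one attempt and no reset: what is moved stays moved. The work goes in short steps, Python scripts to look and compute and a shell command to move; the robot and the scene stay as the last step left them, time stands still between calls to the robot, and variables do not carry over. Pictures are saved under pics/ and viewed, and the job is handed in when it is done.

```bash
mkdir -p pics; ls; python3 - <<'E'
from plant import *
import cv2
s=sense(); print(s['time_s'],s['eef_pos'],s['ee_rot'],s['grip_width'],s['force'])
for n in ("scene","side","wrist"):
    c=get_calibration(n); print(n,c)
    cv2.imwrite(f"pics/{n}0.png",camera(n)[:,:,::-1])
E
```

```text
pics
0.0 [0.18486615 0.62244271 0.20456808] [ 2.51705003e+00  1.87801000e+00 -2.39077227e-03] 0.09397155244184442 [-0.22207647  1.07740967 -0.06882551]
scene {'fx': 365.2989166861019, 'fy': 365.2989166861019, 'cx': 257.86376012524727, 'cy': 191.13383643084018, 'cam_to_world': array([[-0.78805981,  0.33793494, -0.51455   ,  0.03663403],
       [-0.61528539, -0.45905094,  0.64085577,  0.58825304],
       [-0.01963711,  0.82162778,  0.56968603,  0.59508375],
       [ 0.        ,  0.        ,  0.        ,  1.        ]])}
side {'fx': 441.4384703287753, 'fy': 441.4384703287753, 'cx': 254.9272776799114, 'cy': 193.42818495493668, 'cam_to_world': array([[ 0.98951177,  0.08330897, -0.11800879,  0.35295526],
       [-0.14349571,  0.47303579, -0.86927908, -0.80861891],
       [-0.01659637,  0.87709564,  0.48002896,  0.58930696],
       [ 0.        ,  0.        ,  0.        ,  1.        ]])}
wrist {'fx': 297.3186396354542, 'fy': 297.3186396354542, 'cx': 255.8880809698548, 'cy': 192.8247089767063, 'hand_eye': array([[ 9.99999513e-01, -6.98453219e-04, -6.96578631e-04,
        -2.45724537e-04],
       [-8.38355730e-04, -9.73889028e-01, -2.27023037e-01,
        -6.42694279e-02],
       [-5.19825315e-04,  2.27023510e-01, -9.73889139e-01,
        -1.78484360e-01],
       [ 0.00000000e+00,  0.00000000e+00,  0.00000000e+00,
         1.00000000e+00]])}
```

View pics/scene0.png

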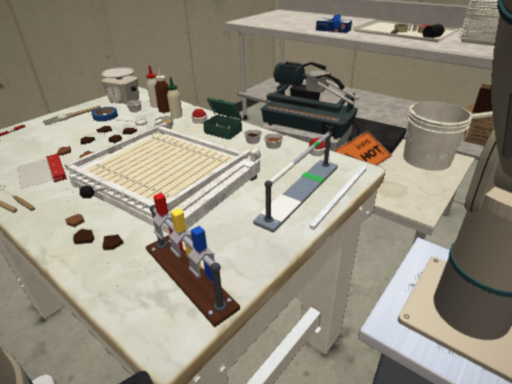

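View pics/side0.png

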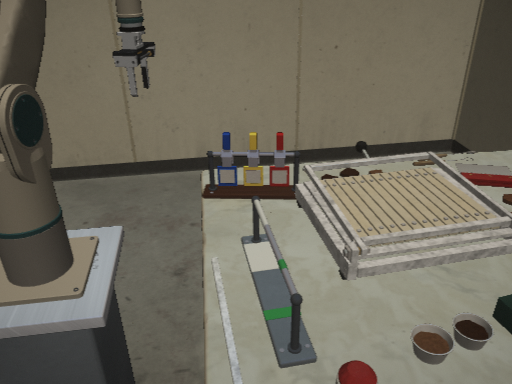

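View pics/wrist0.png

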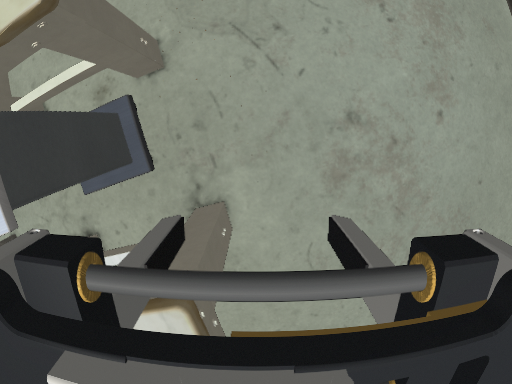

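The scene view shows the parking stand at the front with red leftmost (160,203), then yellow and blue. The step rail is behind it, with its white stretch nearest the stand and the green band near (318,143). The side view shows the band at about (283,264). I'll enlarge both.

```bash
python3 - <<'E'
import cv2
a=cv2.imread('pics/scene0.png');b=cv2.imread('pics/side0.png')
def crop(im,x,y,w,h,k,n): cv2.imwrite(n,cv2.resize(im[y:y+h,x:x+w],None,fx=k,fy=k,interpolation=cv2.INTER_CUBIC))
crop(a,140,185,120,140,4,'pics/a1.png');crop(a,245,125,100,110,5,'pics/a2.png')
crop(b,195,125,120,80,6,'pics/b1.png');crop(b,230,185,100,180,3.3,'pics/b2.png')
E
```

```text
(no output)
```

View pics/a1.png

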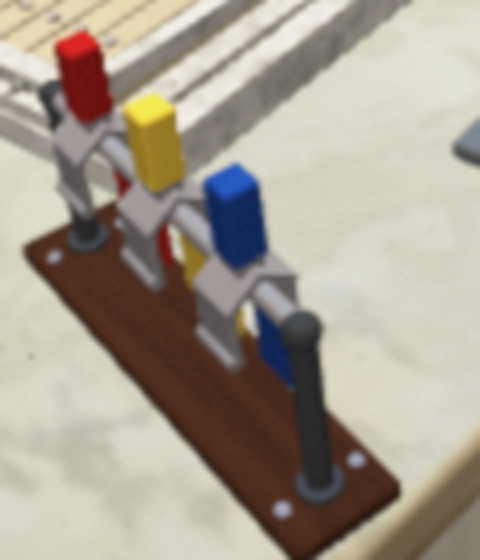

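View pics/a2.png

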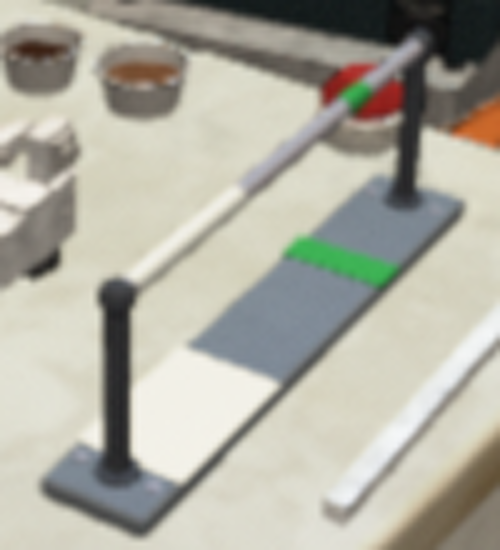

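View pics/b1.png

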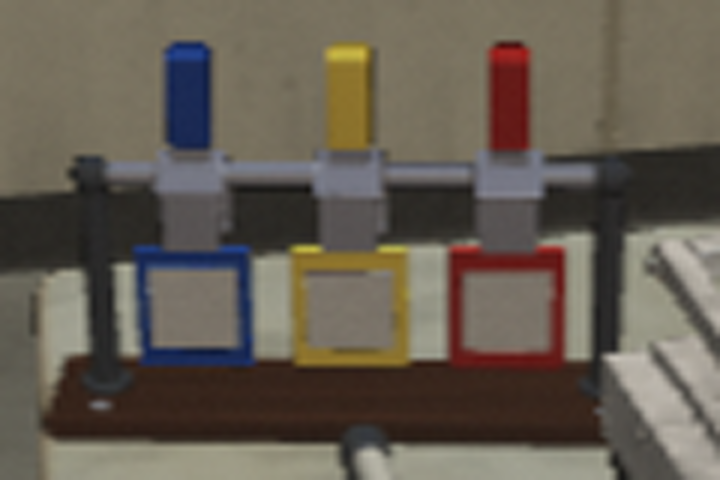

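View pics/b2.png

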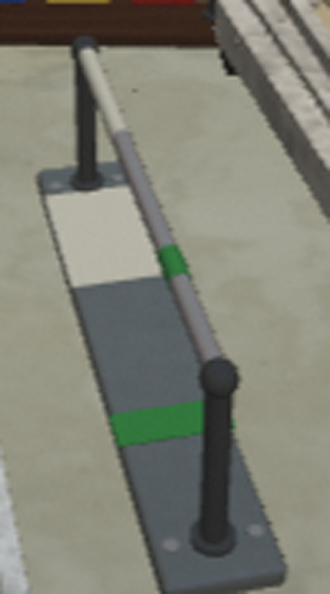

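```bash
cat > h.py <<'E'
from plant import *
import numpy as np, cv2
from scipy.spatial.transform import Rotation as R
def ray(n,u,v):
    c=get_calibration(n);M=c['cam_to_world']
    d=M[:3,:3]@np.array([(u-c['cx'])/c['fx'],-(v-c['cy'])/c['fy'],-1.]);return M[:3,3],d
def atz(n,u,v,z):
    o,d=ray(n,u,v);return o+d*(z-o[2])/d[2]
def tri(p,q):
    o1,d1=ray('scene',*p);o2,d2=ray('side',*q)
    t=np.linalg.lstsq(np.c_[d1,-d2],o2-o1,rcond=None)[0]
    a=o1+d1*t[0];b=o2+d2*t[1];return (a+b)/2,np.linalg.norm(a-b)
def wrist(u,v,z,s):
    c=get_calibration('wrist');x,y=u-c['cx'],v-c['cy'];r=np.hypot(x,y);th=r/c['fx']
    d=np.array([np.sin(th)*x/r,-np.sin(th)*y/r,-np.cos(th)])
    T=np.eye(4);T[:3,:3]=R.from_rotvec(s['ee_rot']).as_matrix();T[:3,3]=s['eef_pos'];T=T@c['hand_eye']
    d=T[:3,:3]@d;o=T[:3,3];return o+d*(z-o[2])/d[2]
E
python3 - <<'E'
from h import *
np.set_printoptions(precision=4,suppress=True)
P=dict(redtop=((159.75,196),(280,133),.1794),red=((161,204.5),(280,141.2),.1574),yel=((178.8,220),(253,141.2),.1574),blue=((199,238.5),(226.3,141.2),.1574),
k1=((268.4,183.4),(256.1,199.5),.122),k2=((329.8,132.6),(296.4,299.5),.122),band=((316.6,144.4),(282.4,264.4),.12),slv=((293.6,162.6),(267,225.3),.12),stripe=((314,177.2),(282,313.2),.014),pk1=((215.5,267),(210,153.5),.122),pk2=((152.5,210),(297,153.5),.122))
for k,(p,q,z) in P.items():
    t,e=tri(p,q);print(k,t,round(e,4),'scene',atz('scene',*p,z)[:2],'side',atz('side',*q,z)[:2])
E
```

```text
redtop [0.5635 0.2464 0.1769] 0.003 scene [0.5581 0.2491] side [0.5638 0.243 ]
red [0.5643 0.2466 0.1548] 0.0013 scene [0.5602 0.2489] side [0.5637 0.2415]
yel [0.4956 0.2595 0.1554] 0.0003 scene [0.4938 0.2609] side [0.4948 0.2544]
blue [0.4269 0.2732 0.1552] 0.0006 scene [0.4253 0.2747] side [0.4263 0.2672]
k1 [0.4664 0.0134 0.1198] 0.0012 scene [0.4636 0.0164] side [0.4664 0.0103]
k2 [ 0.481  -0.3078  0.1215] 0.0019 scene [ 0.4793 -0.3063] side [ 0.4818 -0.3077]
band [ 0.4756 -0.221   0.1219] 0.0044 scene [ 0.4745 -0.2228] side [ 0.4783 -0.2169]
slv [ 0.4704 -0.098   0.1232] 0.0037 scene [ 0.4709 -0.1017] side [ 0.473  -0.0913]
stripe [ 0.4762 -0.2226  0.0126] 0.004 scene [ 0.4728 -0.2199] side [ 0.4778 -0.2228]
pk1 [0.3821 0.2826 0.1194] 0.0002 scene [0.3801 0.2843] side [0.382  0.2767]
pk2 [0.609  0.2417 0.1178] 0.003 scene [0.6017 0.2453] side [0.6083 0.235 ]
```

```bash
cat >> h.py <<'E'
def plan(pos,yaw,s=None):
    """tool shift mm and turn to reach pos, tool down, jaw axis at yaw deg"""
    s=s or sense();A=R.from_rotvec(s['ee_rot']);a=np.radians(yaw)
    x=np.array([np.cos(a),np.sin(a),0]);z=np.array([0,0,-1.]);B=R.from_matrix(np.c_[x,np.cross(z,x),z])
    d=A.inv().apply(np.array(pos)-s['eef_pos'])*1000;w=(A.inv()*B).as_rotvec()
    print('shift',d.round(1),'turn',w.round(3))
E
python3 -c "
from h import *
plan([.563,.247,.24],79)"
```

```text
shift [-252.4  469.3  -34.8] turn [-0.     0.001 -0.097]
```

```bash
python3 -m creep '[[-10,19,-10,0,0,0,0],[-35,65,-30,0,0,-0.01,0],[-65,121,-35,0,0,-0.03,0],[-95,177,-35,0,0,-0.04,0],[-125,233,-35,0,0,-0.05,0],[-155,289,-35,0,0,-0.06,0],[-185,345,-35,0,0,-0.08,0],[-215,400,-35,0,0,-0.097,0],[-238,445,-35,0,0,-0.097,0],[-252,469,-35,0,0,-0.097,0]]' 
python3 -m creep '[[0,0,0,0,0,0,0]]'
python3 - <<'E'
from h import *
s=sense();print(s['eef_pos'],R.from_rotvec(s['ee_rot']).as_matrix().round(3).tolist(),s['force'],s['qpos'])
cv2.imwrite('pics/w1.png',camera('wrist')[:,:,::-1]);
plan([.563,.247,.24],79)
E
```

```text
time_s: 1.4
eef_pos: [0.5656, 0.2417, 0.2409]
ee_rot: [2.428, 1.989, -0.002]
force: [-0.1, 0.9, -0.4]
grip_width: 0.094
time_s: 1.52
eef_pos: [0.5672, 0.2376, 0.2412]
ee_rot: [2.432, 1.98, -0.002]
force: [-0.6, 0.9, -0.0]
grip_width: 0.0942
[0.56715935 0.23759618 0.2412173 ] [[0.203, 0.979, 0.002], [0.979, -0.203, -0.005], [-0.005, 0.003, -1.0]] [-0.60789875  0.9361747  -0.04792156] [-0.48139141  0.54140764  0.05735479  1.57775051 -0.02809732  1.02350933
  0.94922271]
shift [ 7.3 -4.9  1.3] turn [ 0.003  0.004 -0.01 ]
```

View pics/w1.png

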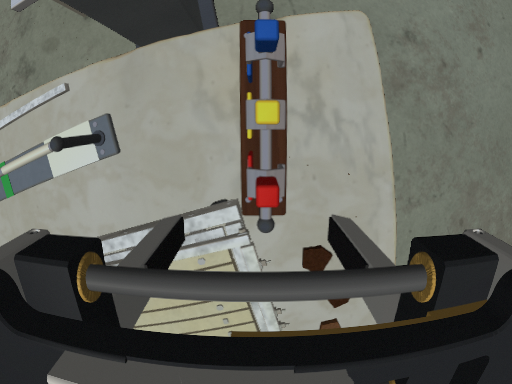

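```bash
python3 - <<'E'
import cv2
a=cv2.imread('pics/w1.png');cv2.imwrite('pics/w1c.png',cv2.resize(a[10:240,220:310],None,fx=2.5,fy=2.5,interpolation=cv2.INTER_CUBIC))
cv2.imwrite('pics/w1d.png',cv2.resize(a[160:240,230:310],None,fx=6,fy=6,interpolation=cv2.INTER_CUBIC))
E
```

```text
(no output)
```

View pics/w1d.png

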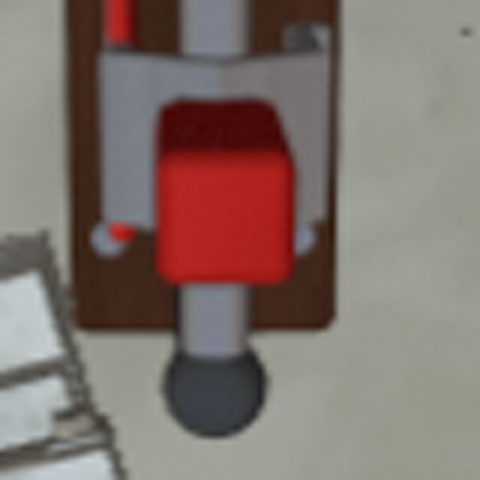

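View pics/w1c.png

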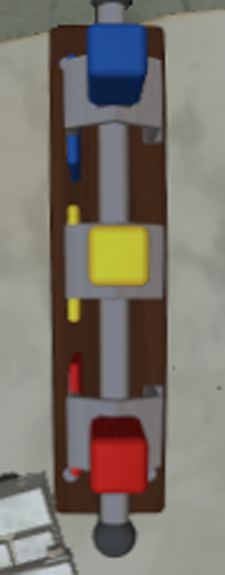

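```bash
python3 - <<'E'
from h import *
s=sense()
r=wrist(267.7,196.2,.1794,s);y=wrist(267.2,112,.1794,s);k=wrist(57,144,.125,s)
print(r,y,np.degrees(np.arctan2(*(r-y)[1::-1])),np.linalg.norm(r-y),k, wrist(266,223.5,.125,s))
plan([*r[:2],.225],79);plan([*r[:2],.143],79)
E
```

```text
[0.56305494 0.24912666 0.1794    ] [0.49506305 0.26219571 0.1794    ] -10.880402060260472 0.069236537110484 [0.46725535 0.02168404 0.125     ] [0.60526212 0.24108072 0.125     ]
shift [ 9.5 -5.3 16.2] turn [ 0.003  0.004 -0.01 ]
shift [ 9.8 -5.5 98.2] turn [ 0.003  0.004 -0.01 ]
```

```bash
python3 -m creep '[[9,-5,5,0.003,0.004,-0.01,0],[9,-5,25,0.003,0.004,-0.01,0],[9,-5,50,0.003,0.004,-0.01,0],[9,-5,75,0.003,0.004,-0.01,0],[9,-5,90,0.003,0.004,-0.01,0],[9,-5,96,0.003,0.004,-0.01,0],[9,-5,96,0.003,0.004,-0.01,0]]'
python3 - <<'E'
from h import *
plan([.5635,.248,.143],79)
cv2.imwrite('pics/w2.png',camera('wrist')[:,:,::-1])
E
```

```text
time_s: 2.45
eef_pos: [0.5633, 0.2488, 0.1454]
ee_rot: [-2.423, -1.998, 0.0]
force: [0.1, -0.7, 0.0]
grip_width: 0.094
shift [-0.7  0.4  2.4] turn [-0. -0.  0.]
```

View pics/w2.png

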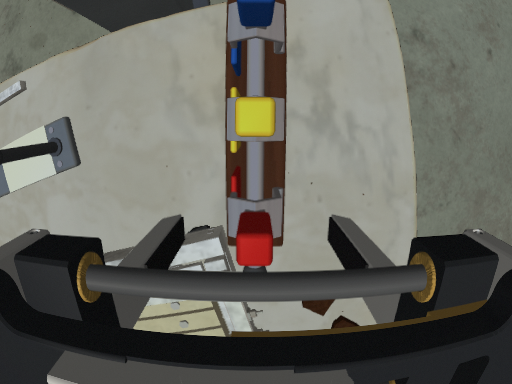

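The red peg sits midway between the fingers (at about 255,245), and yellow and blue are clear of them. Next I close the gripper.

```bash
python3 -m creep '[[0,0,1,0,0,0,0.5],[0,0,1,0,0,0,0.8],[0,0,1,0,0,0,1],[0,0,1,0,0,0,1],[0,0,1,0,0,0,1],[0,0,1,0,0,0,1],[0,0,1,0,0,0,1],[0,0,1,0,0,0,1]]' 30
python3 -m creep '[[0,0,0,0,0,0,1],[0,0,0,0,0,0,1]]'
```

```text
time_s: 3.5
eef_pos: [0.5635, 0.2481, 0.1448]
ee_rot: [2.424, 1.998, -0.0]
force: [-1.0, -0.7, -0.6]
grip_width: 0.0199
time_s: 3.75
eef_pos: [0.5635, 0.248, 0.1448]
ee_rot: [2.424, 1.998, -0.001]
force: [0.1, -0.1, -0.7]
grip_width: 0.0198
```

```bash
python3 -m creep '[[0,0,-10,0,0,0,1],[0,0,-30,0,0,0,1],[0,0,-60,0,0,0,1],[0,0,-90,0,0,0,1],[0,0,-120,0,0,0,1],[0,0,-140,0,0,0,1],[0,0,-150,0,0,0,1],[0,0,-150,0,0,0,1]]'
python3 - <<'E'
from h import *
cv2.imwrite('pics/sc3.png',camera('scene')[:,:,::-1])
cv2.imwrite('pics/w3.png',camera('wrist')[:,:,::-1])
# rail middle from knobs: loading point y=+95
print(sense()['qpos'])
plan([.469,-.052,.295],2.6)
E
```

```text
time_s: 4.75
eef_pos: [0.5637, 0.2483, 0.2953]
ee_rot: [2.424, 1.998, 0.001]
force: [0.6, 0.2, -1.3]
grip_width: 0.0196
[-0.49507614  0.49860639  0.0555337   1.49924504 -0.02856961  1.14637743
  0.94432067]
shift [-312.3  -35.    -0.6] turn [0.    0.002 1.333]
```

View pics/sc3.png

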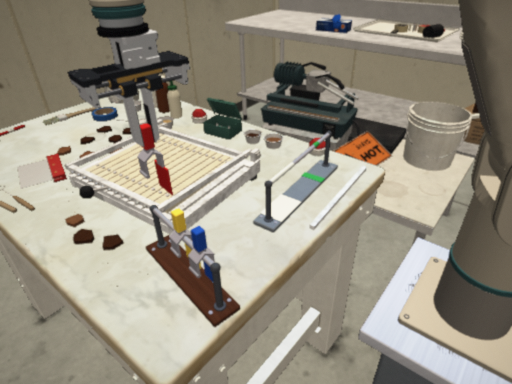

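View pics/w3.png

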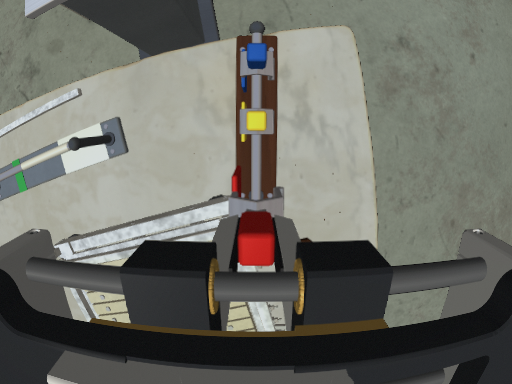

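The tag is lifted clear, and blue and yellow are still hanging (yellow 178,220; blue 199,238). Next I carry it over the white stretch.

```bash
python3 -m creep '[[-12,-1,0,0,0,0,1],[-42,-5,0,0,0,0.1,1],[-80,-9,0,0,0,0.25,1],[-120,-14,0,0,0,0.42,1],[-160,-18,0,0,0,0.59,1],[-200,-23,0,0,0,0.76,1],[-240,-27,0,0,0,0.93,1],[-275,-31,0,0,0,1.1,1],[-300,-34,0,0,0,1.25,1],[-312,-35,0,0,0,1.333,1]]'
python3 -m creep '[[0,0,0,0,0,0,1],[0,0,0,0,0,0,1]]'
python3 - <<'E'
from h import *
s=sense();print(s['qpos'],s['eef_pos'])
plan([.469,-.052,.295],2.6)
cv2.imwrite('pics/w4.png',camera('wrist')[:,:,::-1])
cv2.imwrite('pics/sd4.png',camera('side')[:,:,::-1])
cv2.imwrite('pics/sc4.png',camera('scene')[:,:,::-1])
E
```

```text
time_s: 6.1
eef_pos: [0.4674, -0.054, 0.2941]
ee_rot: [3.139, 0.062, -0.004]
force: [0.1, 0.4, -0.6]
grip_width: 0.0195
time_s: 6.35
eef_pos: [0.4671, -0.0537, 0.2938]
ee_rot: [3.14, 0.064, -0.005]
force: [0.2, 0.1, -1.3]
grip_width: 0.02
[-0.28830836  0.28884422  0.44819932  1.87903128 -0.14419195  1.00883466
  0.26195064] [ 0.46707734 -0.0537417   0.29380865]
shift [ 2.  -1.7 -1.2] turn [ 0.001  0.003 -0.005]
```

View pics/w4.png

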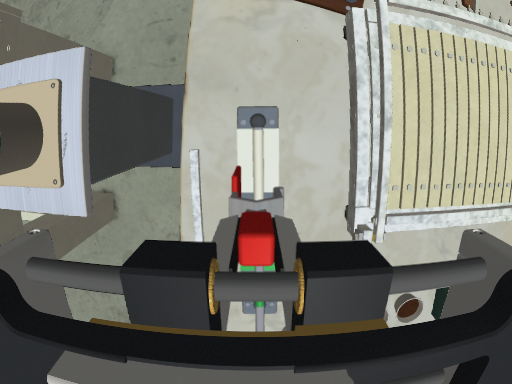

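View pics/sd4.png

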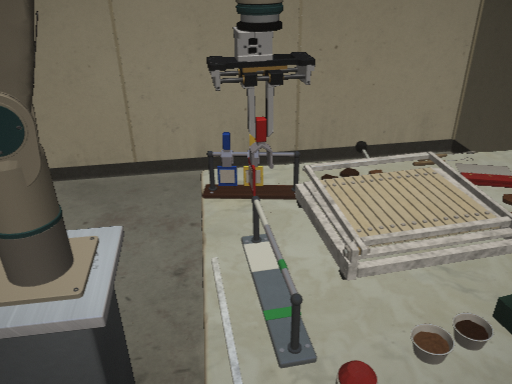

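View pics/sc4.png

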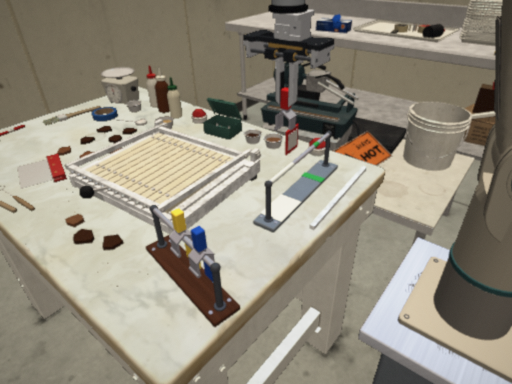

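```bash
python3 - <<'E'
from h import *
a=cv2.imread('pics/w4.png');cv2.imwrite('pics/w4c.png',cv2.resize(a[95:345,215:305],None,fx=2.3,fy=2.3,interpolation=cv2.INTER_CUBIC))
s=sense()
for p in((258.5,120,.122),(258.5,135,.12),(258.5,185,.12),(260.5,320,.12)):print(wrist(*p,s))
E
```

```text
[0.46822165 0.01708025 0.122     ]
[ 0.46899244 -0.0006559   0.12      ]
[ 0.47160621 -0.06085841  0.12      ]
[ 0.48351565 -0.2599122   0.12      ]
```

View pics/w4c.png

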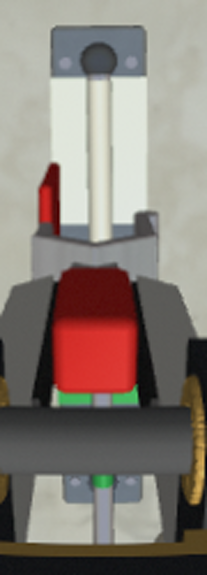

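```bash
python3 -c "
from h import *
print(wrist(259.8,303.7,.12,sense()))
plan([.470,-.052,.180],2.6)"
python3 -m creep '[[3,-2,10,0.001,0.003,-0.005,1],[3,-2,35,0.001,0.003,-0.005,1],[3,-2,65,0.001,0.003,-0.005,1],[3,-2,90,0.001,0.003,-0.005,1],[3,-2,105,0.001,0.003,-0.005,1],[3,-2,108,0.001,0.003,-0.005,1],[3,-2,108,0.001,0.003,-0.005,1]]'
python3 - <<'E'
from h import *
plan([.470,-.052,.145],2.6)
a=camera('side')[:,:,::-1];cv2.imwrite('pics/sd5.png',cv2.resize(a[100:350,200:330],None,fx=2.4,fy=2.4,interpolation=cv2.INTER_CUBIC))
a=camera('scene')[:,:,::-1];cv2.imwrite('pics/sc5.png',cv2.resize(a[60:240,230:370],None,fx=3.3,fy=3.3,interpolation=cv2.INTER_CUBIC))
E
```

```text
[ 0.48107384 -0.23037485  0.12      ]
shift [  2.8  -1.4 114. ] turn [ 0.001  0.003 -0.004]
time_s: 7.38
eef_pos: [0.4703, -0.0512, 0.1859]
ee_rot: [3.14, 0.073, -0.0]
force: [0.8, -1.3, -0.8]
grip_width: 0.0198
shift [-0.3  0.7 40.9] turn [0.    0.    0.001]
```

View pics/sd5.png

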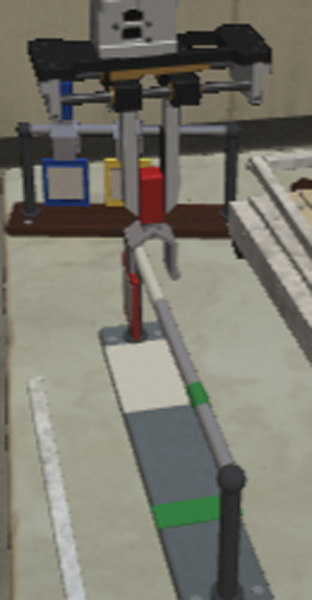

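View pics/sc5.png

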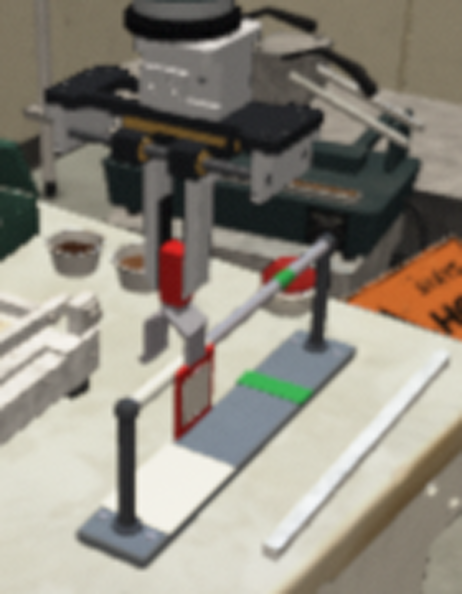

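The hook straddles the bar over the white sleeve, with the plate on the robot's side and the lip on the far side. Next I lower it to seat.

```bash
python3 -m creep '[[0,0,8,0,0,0,1],[0,0,18,0,0,0,1],[0,0,27,0,0,0,1],[0,0,33,0,0,0,1],[0,0,36,0,0,0,1],[0,0,37,0,0,0,1],[0,0,37,0,0,0,1]]'
python3 -m creep '[[0,0,2,0,0,0,1],[0,0,3,0,0,0,1],[0,0,4,0,0,0,1],[0,0,4,0,0,0,1]]'
python3 -c "
from h import *
s=sense();print(s['force'],s['ft_torque'],s['eef_pos'])"
```

```text
time_s: 8.35
eef_pos: [0.4708, -0.0514, 0.1495]
ee_rot: [3.14, 0.073, 0.002]
force: [0.7, 0.7, -0.7]
grip_width: 0.0198
time_s: 8.85
eef_pos: [0.4708, -0.0514, 0.1458]
ee_rot: [3.141, 0.073, 0.002]
force: [-0.5, -0.1, 2.9]
grip_width: 0.0199
[-0.52331814 -0.13220715  2.90356243] [-0.05125488  0.29222178 -0.00586434] [ 0.47083784 -0.05139097  0.14575542]
```

```bash
python3 -m creep '[[0,0,1,0,0,0,1],[0,0,1,0,0,0,1]]'
python3 - <<'E'
from h import *
s=sense();print(s['force'],s['ft_torque'])
a=camera('side')[:,:,::-1];cv2.imwrite('pics/sd6.png',cv2.resize(a[140:350,220:320],None,fx=2.8,fy=2.8,interpolation=cv2.INTER_CUBIC))
a=camera('scene')[:,:,::-1];cv2.imwrite('pics/sc6.png',cv2.resize(a[90:240,240:350],None,fx=4,fy=4,interpolation=cv2.INTER_CUBIC))
E
```

```text
time_s: 9.1
eef_pos: [0.4709, -0.0514, 0.1457]
ee_rot: [-3.14, -0.073, -0.003]
force: [-2.0, 0.6, 10.8]
grip_width: 0.0199
[-2.01069522  0.56406931 10.82556762] [ 0.04549862  0.81985583 -0.02604569]
```

View pics/sd6.png

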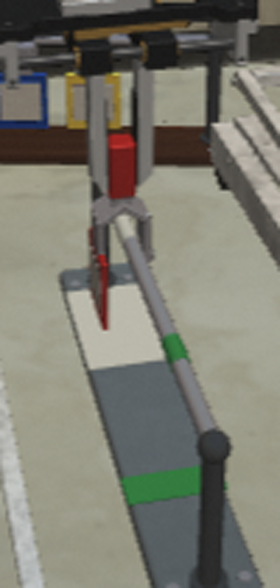

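View pics/sc6.png

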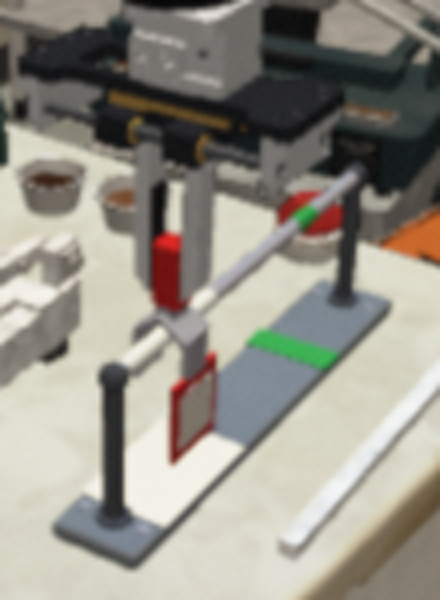

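```bash
python3 -m creep '[[-0.5,0,0.3,0,0,0,1],[-0.5,5,0.4,0,0,0,1],[-0.5,12,0.4,0,0,0,1],[-0.5,20,0.4,0,0,0,1],[-0.5,26,0.4,0,0,0,1],[-0.5,30,0.4,0,0,0,1],[-0.5,30,0.4,0,0,0,1]]'
python3 -c "
from h import *
s=sense();print(s['force'],s['ft_torque'],s['eef_pos'])"
```

```text
time_s: 10.07
eef_pos: [0.4717, -0.0823, 0.1452]
ee_rot: [3.14, 0.072, 0.003]
force: [-1.7, -0.4, 0.4]
grip_width: 0.0199
[-1.74219292 -0.38280016  0.44282008] [-0.42854393  0.52314613  0.02082564] [ 0.47169143 -0.08232179  0.14520712]
```

```bash
python3 -m creep '[[-0.7,0,0.6,0,0,0,1],[-0.7,0,0.6,0,0,0,1],[-0.7,5,0.7,0,0,0,1],[-0.7,12,0.7,0,0,0,1],[-0.7,20,0.7,0,0,0,1],[-0.7,28,0.7,0,0,0,1],[-0.7,36,0.7,0,0,0,1],[-0.7,42,0.7,0,0,0,1],[-0.7,45,0.7,0,0,0,1],[-0.7,45,0.7,0,0,0,1]]'
python3 -c "
from h import *
s=sense();print(s['force'],s['ft_torque'],s['eef_pos'])"
```

```text
time_s: 11.32
eef_pos: [0.4732, -0.1282, 0.1446]
ee_rot: [3.139, 0.071, 0.004]
force: [-0.4, 1.5, 4.2]
grip_width: 0.0199
[-0.4250993   1.51117105  4.20983725] [0.37410876 0.34327856 0.03126354] [ 0.47322878 -0.12817454  0.14458401]
```

Contact is light and centred: 4 N up, almost no sideways force. I keep sliding.

```bash
python3 -m creep '[[-0.3,0,0.4,0,0,0,1],[-0.3,5,0.5,0,0,0,1],[-0.3,12,0.5,0,0,0,1],[-0.3,20,0.5,0,0,0,1],[-0.3,28,0.5,0,0,0,1],[-0.3,36,0.5,0,0,0,1],[-0.3,42,0.5,0,0,0,1],[-0.3,45,0.5,0,0,0,1],[-0.3,45,0.5,0,0,0,1]]'
python3 - <<'E'
from h import *
s=sense();print(s['force'],s['ft_torque'],s['eef_pos'])
a=camera('side')[:,:,::-1];cv2.imwrite('pics/sd7.png',cv2.resize(a[180:360,230:330],None,fx=3.3,fy=3.3,interpolation=cv2.INTER_CUBIC))
a=camera('scene')[:,:,::-1];cv2.imwrite('pics/sc7.png',cv2.resize(a[110:230,250:350],None,fx=5,fy=5,interpolation=cv2.INTER_CUBIC))
cv2.imwrite('pics/w7.png',camera('wrist')[:,:,::-1])
E
```

```text
time_s: 12.45
eef_pos: [0.4755, -0.1718, 0.1445]
ee_rot: [-3.141, -0.072, -0.005]
force: [-1.4, 6.1, 8.1]
grip_width: 0.0197
[-1.35600072  6.08068652  8.0545743 ] [ 1.44545723  0.29384066 -0.0222874 ] [ 0.47545232 -0.1718266   0.14450631]
```

View pics/sd7.png

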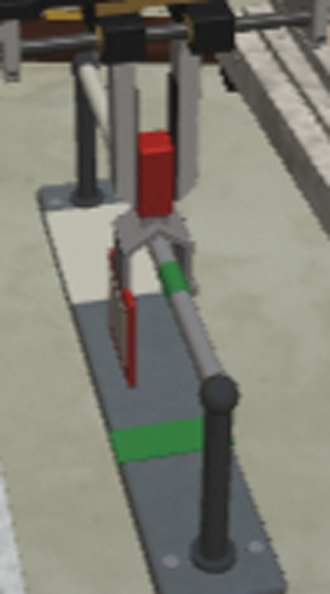

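View pics/sc7.png

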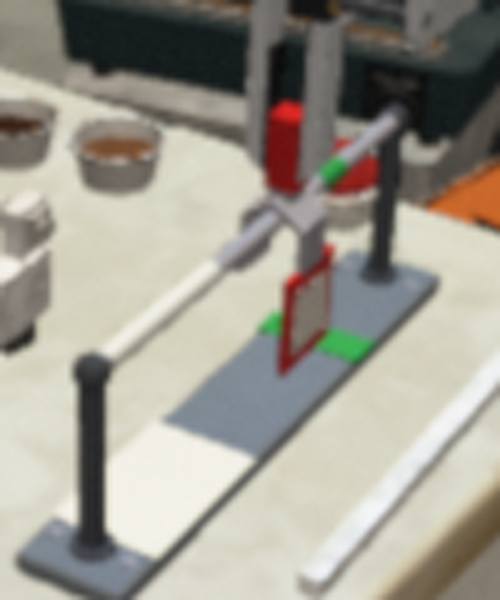

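View pics/w7.png

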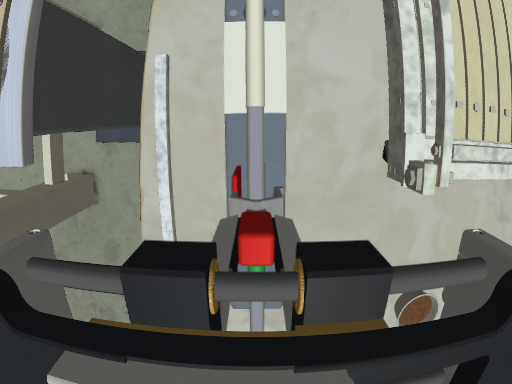

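The tag rides on the bar and now hangs short of the mark: the band is ahead of the hook at side (283,264). I'll locate the mark more precisely from the foot's known layout in the first pictures.

```bash
python3 - <<'E'
from h import *
a=cv2.imread('pics/scene0.png');b=cv2.imread('pics/side0.png')
cv2.imwrite('pics/a3.png',cv2.resize(a[155:235,250:342],None,fx=8,fy=7,interpolation=cv2.INTER_CUBIC))
cv2.imwrite('pics/b3.png',cv2.resize(b[225:365,235:320],None,fx=6,fy=4.2,interpolation=cv2.INTER_CUBIC))
for n,im in(('scene',a),('side',b)):
    i=im.astype(int);m=((i[:,:,1]-np.maximum(i[:,:,0],i[:,:,2]))>40).astype(np.uint8)
    k,l,st,c=cv2.connectedComponentsWithStats(m)
    for j in range(1,k):
        if st[j,4]>8: print(n,st[j],c[j])
E
```

```text
scene [313 142   6   4  16] [315.75   143.3125]
scene [302 172  22  10 100] [312.5 176.5]
side [279 259   8   9  47] [282.17021277 263.53191489]
side [263 307  28  13 250] [277.276 312.96 ]
```

View pics/a3.png

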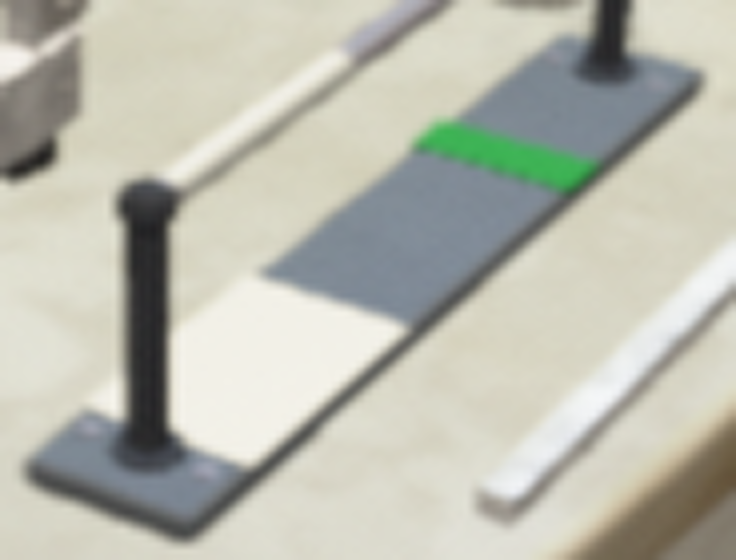

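View pics/b3.png

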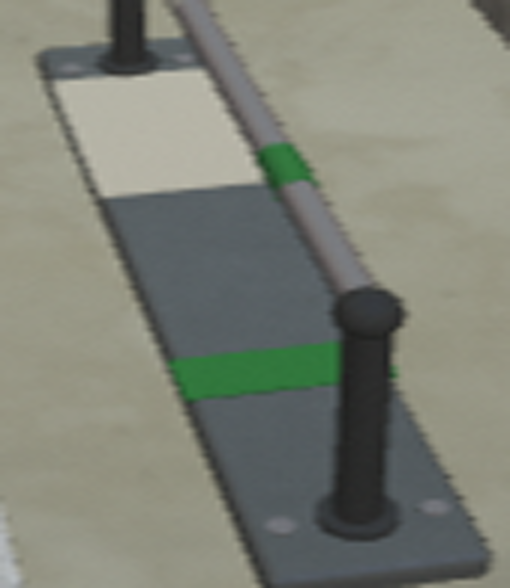

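```bash
python3 - <<'E'
from h import *
from scipy.optimize import least_squares
def fit(u,y,q):
    u=np.array(u,float);y=np.array(y,float)
    f=lambda p,u:(p[0]+p[1]*u)/(1+p[2]*u)
    u0=u.mean();sc=200.
    r=least_squares(lambda p:f(p,(u-u0)/sc)-y,[0,-100,0]);print(r.fun.round(1),[f(r.x,(v-u0)/sc).round(1) for v in q])
fit([188,248,410,703],[185,150,50,-185],[567,600])
fit([52,82,200,587],[185,150,50,-185],[362,400])
# bar by foot-line prediction in world
for n,p in(('scene',(250+410/8,155+328/7)),('scene',(250+567/8,155+192/7)),('scene',(250+600/8,155+163/7)),('side',(235+103/6,225+200/4.2)),('side',(235+171/6,225+362/4.2)),('side',(235+190/6,225+400/4.2))):
    print(n,atz(n,*p,.014))
s=sense()
for p in((255,107),):print(wrist(*p,.12,s))
for p in((225,113.5),(286,113)):print(wrist(*p,.014,s))
E
```

```text
[-0.6  0.9 -0.3  0. ] [np.float64(-66.3), np.float64(-93.3)]
[-2.1  2.9 -0.9  0.1] [np.float64(-64.7), np.float64(-87.7)]
scene [ 0.43728761 -0.09451668  0.014     ]
scene [ 0.44257747 -0.20745495  0.014     ]
scene [ 0.44395262 -0.23372347  0.014     ]
side [ 0.44041155 -0.09965936  0.014     ]
side [ 0.44557411 -0.21239848  0.014     ]
side [ 0.44752017 -0.23555296  0.014     ]
[ 0.47236102 -0.09490739  0.12      ]
[ 0.44152822 -0.09647133  0.014     ]
[ 0.50433598 -0.09299656  0.014     ]
```

```bash
python3 -m creep '[[-0.4,0,0,0,0,0,1],[-0.4,5,0.2,0,0,0,1],[-0.4,12,0.2,0,0,0,1],[-0.4,20,0.2,0,0,0,1],[-0.4,28,0.2,0,0,0,1],[-0.4,36,0.2,0,0,0,1],[-0.4,43,0.2,0,0,0,1],[-0.4,48,0.2,0,0,0,1],[-0.4,50,0.2,0,0,0,1],[-0.4,50,0.2,0,0,0,1]]'
python3 - <<'E'
from h import *
s=sense();print(s['force'],s['ft_torque'],s['eef_pos'])
a=camera('side')[:,:,::-1];cv2.imwrite('pics/sd8.png',cv2.resize(a[200:360,230:330],None,fx=5,fy=3.7,interpolation=cv2.INTER_CUBIC))
a=camera('scene')[:,:,::-1];cv2.imwrite('pics/sc8.png',cv2.resize(a[110:220,255:355],None,fx=6,fy=5.4,interpolation=cv2.INTER_CUBIC))
E
```

```text
time_s: 13.85
eef_pos: [0.4781, -0.2214, 0.1445]
ee_rot: [-3.14, -0.073, -0.007]
force: [0.9, 4.4, 4.9]
grip_width: 0.0195
[0.94762956 4.43251568 4.94587649] [1.10310802e+00 2.04761150e-04 6.66684624e-02] [ 0.47805363 -0.22138834  0.14453212]
```

View pics/sd8.png

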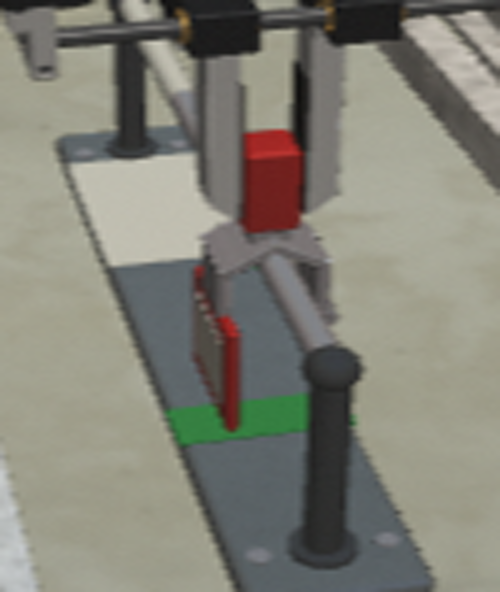

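View pics/sc8.png

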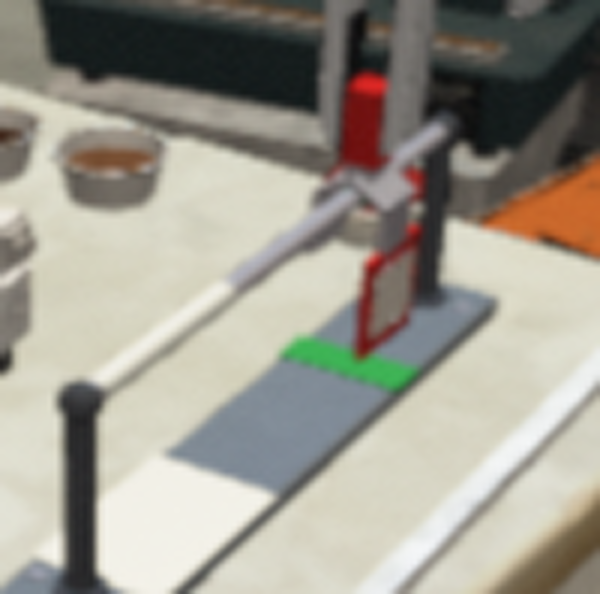

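```bash
python3 - <<'E'
from h import *
for n,p in(('scene',(255+361/6,110+357/5.4)),('scene',(255+408/6,110+318/5.4)),('side',(230+235/5,200+430/3.7)),('side',(230+195/5,200+365/3.7))):print(n,atz(n,*p,.0334))
for n,q in(('scene',[(255+285/6,110+357/5.4),(255+310/6,110+338/5.4),(255+418/6,110+370/5.4),(255+395/6,110+390/5.4)]),('side',[(230+168/5,200+410/3.7),(230+182/5,200+444/3.7)])):
    print(n,[atz(n,*p,.014)[:2].round(4) for p in q])
E
```

```text
scene [ 0.4585166  -0.19985797  0.0334    ]
scene [ 0.46030651 -0.24760465  0.0334    ]
side [ 0.46363664 -0.2483401   0.0334    ]
side [ 0.4575041  -0.20246608  0.0334    ]
scene [array([ 0.5031, -0.2051]), array([ 0.5036, -0.2291]), array([ 0.4441, -0.232 ]), array([ 0.4432, -0.2083])]
side [array([ 0.4459, -0.2115]), array([ 0.4471, -0.2349])]
```

Both views show the hook covering the band, with the foot stripe under the plate. I release, back off straight up and check from above.

```bash
python3 -m creep '[[0,-1,-0.1,0,0,0,1],[0,-1.5,-0.2,0,0,0,1],[0,-1.5,-0.2,0,0,0,1]]'
python3 -m creep '[[0,0,0,0,0,0,0.8],[0,0,0,0,0,0,0.6],[0,0,0,0,0,0,0.4],[0,0,0,0,0,0,0.2],[0,0,0,0,0,0,0.2],[0,0,0,0,0,0,0.2]]'
python3 -m creep '[[0,0,-10,0,0,0,0.2],[0,0,-30,0,0,0,0.2],[0,0,-60,0,0,0,0.2],[0,0,-100,0,0,0,0.2],[0,30,-140,0,0,0,0.2],[0,70,-150,0,0,0,0.2],[0,100,-150,0,0,0,0.2],[0,110,-150,0,0,0,0.2],[0,110,-150,0,0,0,0.2]]'
python3 - <<'E'
from h import *
s=sense();print(s['force'],s['eef_pos'],s['ee_rot'])
a=camera('wrist')[:,:,::-1];cv2.imwrite('pics/w9.png',a)
a=camera('side')[:,:,::-1];cv2.imwrite('pics/sd9.png',cv2.resize(a[200:360,230:330],None,fx=5,fy=3.7,interpolation=cv2.INTER_CUBIC))
a=camera('scene')[:,:,::-1];cv2.imwrite('pics/sc9.png',cv2.resize(a[110:220,255:355],None,fx=6,fy=5.4,interpolation=cv2.INTER_CUBIC))
E
```

```text
time_s: 14.32
eef_pos: [0.478, -0.221, 0.1446]
ee_rot: [3.139, 0.072, 0.007]
force: [0.3, -0.7, 0.6]
grip_width: 0.0197
time_s: 15.08
eef_pos: [0.478, -0.221, 0.1446]
ee_rot: [3.139, 0.072, 0.007]
force: [0.8, 0.5, 0.4]
grip_width: 0.0665
time_s: 16.2
eef_pos: [0.4821, -0.3304, 0.2947]
ee_rot: [3.14, 0.071, 0.006]
force: [0.5, 0.6, 0.2]
grip_width: 0.0752
[0.47413831 0.59793693 0.22212344] [ 0.48209766 -0.3304064   0.29465983] [3.14015629 0.07116315 0.00645785]
```

View pics/w9.png

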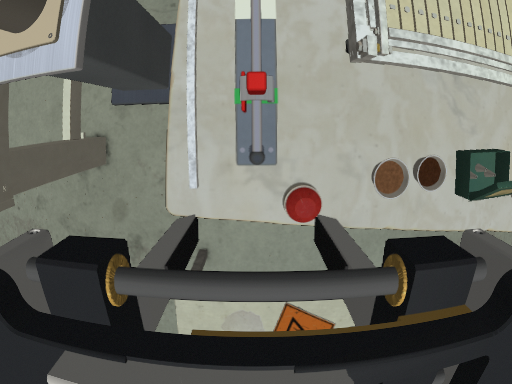

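View pics/sd9.png

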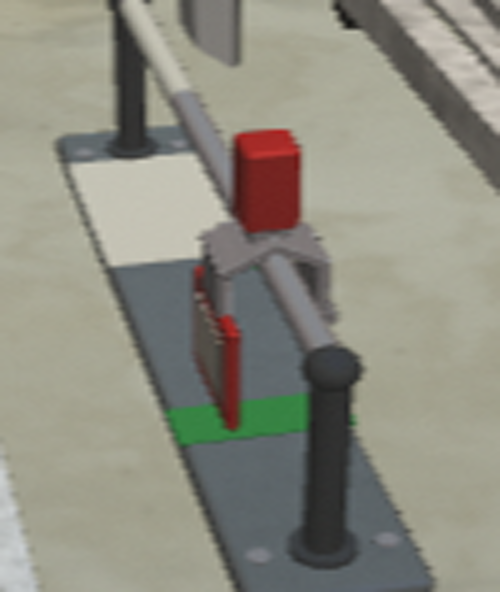

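View pics/sc9.png

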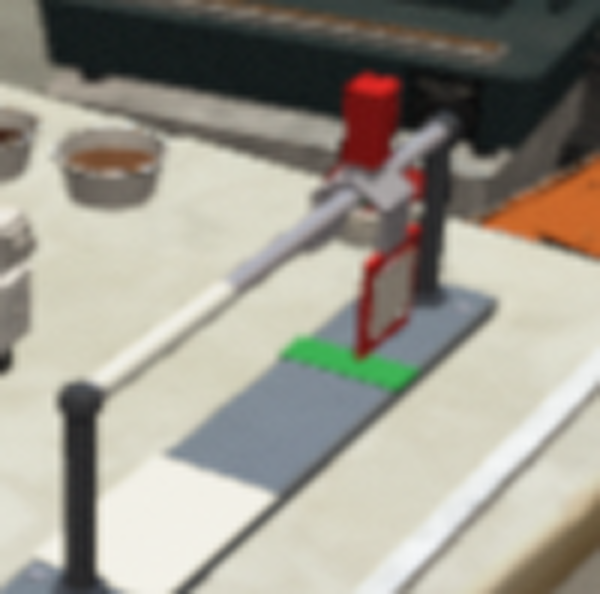

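```bash
python3 - <<'E'
import cv2
a=cv2.imread('pics/w9.png');cv2.imwrite('pics/w9c.png',cv2.resize(a[55:135,220:295],None,fx=7,fy=7,interpolation=cv2.INTER_CUBIC))
E
```

```text
(no output)
```

View pics/w9c.png

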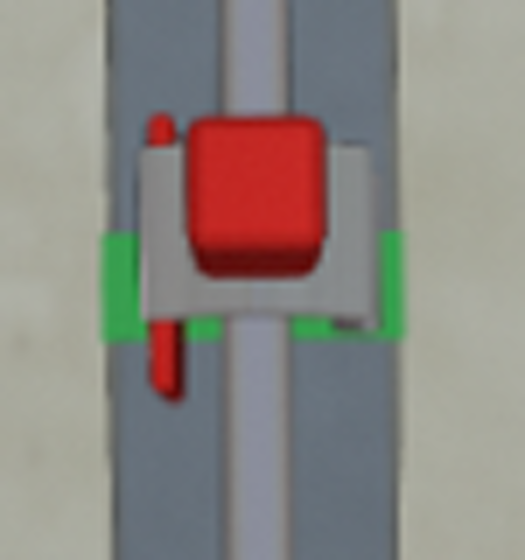

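```bash
python3 - <<'E'
from h import *
s=sense()
for u,v,z in((255,233,.014),(255,341,.014),(257,183,.1794),(257,117,.1794),(257,250,.1794),(256,145,.133),(256,318,.133)):print((u,v),wrist(220+u/7,55+v/7,z,s))
E
```

```text
(255, 233) [ 0.47995072 -0.20748113  0.014     ]
(255, 341) [ 0.48111885 -0.23150927  0.014     ]
(257, 183) [ 0.47979955 -0.22077031  0.1794    ]
(257, 117) [ 0.47933603 -0.21121453  0.1794    ]
(257, 250) [ 0.48026622 -0.23037952  0.1794    ]
(256, 145) [ 0.47934146 -0.20753958  0.133     ]
(256, 318) [ 0.48073538 -0.23623273  0.133     ]
```

```bash
python3 - <<'E'
from h import *
a=camera('scene')[:,:,::-1];cv2.imwrite('pics/sc10.png',a)
E
```

```text
(no output)
```

View pics/sc10.png

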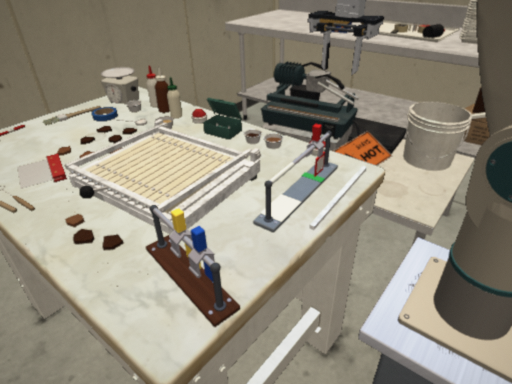

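The red tag hangs on the bar at (317,135) over the green stripe. Blue and yellow are where they were, and the gripper is well clear. I hand in.

```bash
python3 -c "
from plant import *
print(sense()['time_s'],sign_off())"
```

```text
the job is handed in; nothing more can be done
16.4 None
```

The red tag is hanging upright at the green mark on the step rail, let go of, and the job was handed in at 16.4 s of the 58 s allowed. I hooked it on over the white stretch and slid it about 170 mm along the bar. The slide kept light upward contact, about 0–8 N at the readings between slides. The largest reading I saw was 11 N, when seating it.

**Position at the mark:** The last checks all put the tag slightly past the middle of the mark towards −y, by different amounts.

| View | Past the middle |
|---|---|
| Wrist, from above | 1–2.5 mm |
| Side | about 3 mm |
| Scene | about 4 mm |

The hook is 30 mm long and the band 24 mm, and no green showed beyond the hook in the side or scene view. That limits the offset to roughly 3 mm, so I did not re-grip to correct it.

**Other checks:** Blue and yellow still hang where they were on the parking stand. The gripper is well clear of everything, with the force reading near zero.

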